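Set and lock the lid-press stop

ROBOT

A 7-joint arm with a two-finger parallel gripper is mounted at the origin on the work surface. World frame = base frame: x ahead of the robot, y to its left, z up, the work surface at z = 0. Lengths are in m, angles in degrees, forces in N, time in s.
With the tool pointing down it reaches from about 0.425 to 0.875 m from the base axis. Payload 4.7 kg.
Tool frame: the origin (TCP) lies at the centre of the arm's flange, where the gripper is bolted on; the fingertips stand 182 mm ahead of it and the grasp point (between the pads) lies 164 mm ahead of it; z points along the fingers, x is the direction in which the jaws open and shut, and the axes are right-handed (so a half turn about z gives the same grasp; the last joint's range is limited). The gripper opens to 87 mm and grips with 3 to 60 N. Pads are 19 mm wide; open, the fingers measure 117 mm over their backs; the gripper's body (75 mm by 190 mm) begins 51 mm behind the grasp point.
Start: joints at [70.823, 18.392, -4.016, 83.108, 1.295, 78.541, -3.26], TCP at [0.222, -0.611, 0.405] pointing down, gripper open.
Joint ranges: [-163.93, 163.93], [-17.29, 119.83], [-79.2, 71.16], [3.27, 140.29], [-89.18, 269.18], [5.43, 117.66], [-154.24, 154.24]. Speed limits (degrees/s): [147.25, 147.25, 180, 180, 180, 180, 180].

INTERFACE

Orientations are given as [roll, pitch, yaw] about the fixed x, y, z axes, in that order (R = Rz(yaw) Ry(pitch) Rx(roll)).
In Python, from cell import env gives the robot as it stands. The module is installed in compiled form; this text tells all that it offers.
- The arm moves only by the tool carry_out, never from a script. Its argument "increments" is a list of rows, each a list of 5 numbers: the shift along the world's x, y, z in m, then the turn about the world's z in degrees, then the gripper's target within -1 to 1 (shut at 1, half-way at 0, fully open at -1). In form: [[dx, dy, dz, spin, jaw], ...]. A call has 1 to 20 rows; each row is the pose to reach, as a shift and turn from the pose commanded when the call began; what a row does not reach only later rows make up. A row lasts 1/10 s, in which the tool goes at most 50 mm and 8.59 degrees, less where a joint would pass 70% of its speed; a pose out of reach is approached as far as the arm can. A call with a gripper value outside its range is refused whole. The fingers move at their own pace and stop on an object; "grip_force" is the grip in N (left out, the last holds). Time passes only in rows, so rows that repeat a pose let the fingers close. It gives the time, the measured TCP pose, the force and the opening at its end, in the units of the state.
- env.get_obs(): the state, without advancing time (a new reading comes with each control period).
- env.read_camera(name): name is "scene" or "side" or "wrist"; returns (picture, depth): 420x560x3 uint8, red, green, blue; 420x560 float32, m along the optical axis (not along the pixel's ray), 0 where there is no reading.
- env.get_calibration(name): a dict with "K" (3x3 intrinsics, pixels), "camera_from_world" (4x4, takes a point from world to camera coordinates); the wrist camera has in their place "T_tool_cam" (4x4, takes a point from camera to tool coordinates, whose origin is the TCP and whose axes are the tool frame's). Camera axes: x right, y down, z forward; pixel columns grow to the right and rows downward; lengths in m; the calibration is good to about 2 mm. A picture is of the moment at which its call begins: read the wrist's pose just before it. get_calibration takes no time and is no camera call.
- env.sign_off(): hands the job in, once; it reports no verdict.
The state is a dict: "time_s": time; "qpos": joint angles; "joint_velocities": joint speeds; "effort": joint torques, N m; "tool_pos": TCP position; "tool_rot": TCP orientation; "force": force on the tool from outside, world axes, zero at the start; "wrist_torque": the same for the moment, N m; "grip_width": finger opening in m.
Only numpy, scipy, OpenCV 4.12 (cv2) and the standard library are available. Lean on these libraries where they do the work, as an engineer would, in place of code of your own. Each camera call takes 0.05 s, during which the arm holds its last target.

TASK

Set the stop of the green lid-press stand for this batch of jars: gently push the stop rod down by its red knob until its foot rests on the black lid of the jar in the stand. Then run the hexagonal jam nut down (clockwise from above) onto the brass washer and snug it to about 0.4 newton-metres, felt while turning slowly, so that it stays clamped, without overtightening it or pressing hard on the jar. Let go, and leave the jar in its place and everything else on the table alone.

Things in the scene. Friction and masses are not known exactly. Their poses are not given: they have to be found in the camera images.
- boss_top (a point): Centre of the top face of the fixed dark steel boss (34 mm across, 28 mm tall), on the upright axis shared by boss, washer, nut, rod and jar. A threaded neck 19 mm across rises 34 mm above it. The green arm (36 mm wide) under the boss is 28 mm below this point and runs to the column, 95 mm away on this frame's +y, which is no higher. The stand is bolted down
- nest (a point): Where the jar stands in the stand: centre of its place on the green base plate (12 mm above the table), on the same axis, between four 6 mm tall pins
- rod: The stop rod with its knob and sprung foot (0.15 kg), sliding straight up and down through boss and nut, with friction of about 5 N, so that it stays where it is put (within 1 mm). Origin: 116 mm below the knob's top
- foot (a point): Centre of the underside of the rod's round rubber foot, 24 mm across, starting 6 to 18 mm above the lid. The foot is sprung: it gives 0.4 mm per newton, up to 6 mm, so pushing on the knob with 9 to 12 N once it touches seats it well
- knob_top (a point): Centre of the top face of the red round knob on the rod's upper end, 26 mm across, 10 mm tall, 116 mm above the unpressed foot's underside. When the foot just touches the lid the knob's top is 203 mm above the table
- jar: The jar of pudding in the stand, loose, 56 mm across, 75 mm tall, glass with a black lid (54 mm across), about 0.19 kg. Origin: centre of its underside. Must not be pressed with more than 25 N
- lid_top (a point): Centre of the top of the lid of the jar in the stand, 75 mm above its underside, 87 mm above the table
- washer: Brass washer, loose round the neck, lying on the boss: 33.6 mm across, hole 21.6 mm, 6 mm thick. Origin: centre of its underside
- nut: Aluminium hexagonal jam nut on the neck: 36 mm across flats, 41.6 mm across corners, 16 mm tall. Origin: centre of its underside. Two opposite flats face along its x axis (yellow mark there), the others every 60 degrees. Clockwise from above lowers it, 8 mm a turn. It starts 1.7 to 3.4 mm above the washer, so 1.3 to 2.7 rad from touching
- nut_mid (a point): Nut's centre, 8 mm above its underside: grip across two flats from above; the knob (top 25 to 31 mm above this point once the foot is on the lid) passes between the fingers. It turns with a steady 0.15 N m; once on the washer that rises. Turned slowly, 0.4 to 0.5 N m is snug (over 30 N clamping); some 0.6 rad past first contact it is spoiled (300 N). The torque relaxes by half within 0.5 s of stopping. It stays when let go
- jar_b: Another capped jar, 56 mm across, 75 mm tall, loose; leave alone. Origin: centre of its underside
- jar_c: Another such jar; leave alone
- jar_d: Another such jar; leave alone
- spanner: A steel spanner 180 mm long lying on the table; not needed, leave alone
- driver: A screwdriver 170 mm long lying on the table; leave alone
- lid_stack: A stack of black lids, 56 mm across, 30 mm tall; leave alone. Origin under its centre
- coin_tray: A grey coin tray 120 x 180 x 30 mm; leave alone. Origin under its centre
Mind the look-alikes: they are no part of the job. Leave any blue look-alike of the part that bears boss_top alone.

How it is judged (in metres and radians):
On the way, in this order (a step that is already met when the one before it is completed fails the run):
1. the rod has been pushed down until its foot rests on the jar's lid (contact force between rod and jar above 0.5 N and horizontal distance between jar and nest below 0.005 m and angle between jar's own z axis and vertical below 0.06 rad), for 0.2 s.
2. with the foot still on the lid, the jam nut bears firmly on the washer (all of step 1 and contact force between nut and washer above 15 N), for 0.2 s.
At the end, for the whole second after the job is handed in: The nut is left clamping the washer with 15 to 300 N; the rod's foot rests on the jar's lid (over 0.5 N); the jar stands upright at rest within 5 mm of its place; the robot touches nothing (all of step 2 and contact force between nut and washer below 300 N and linear speed of jar below 0.02 m/s).
It fails at once if the jar is pressed by the foot with more than 25 N (contact force between rod and jar above 25 N).
It fails at once if the nut is overtightened: more than 300 N on the washer (contact force between nut and washer above 300 N).
It fails at once if the nut is clamped while the foot is off the lid (contact force between nut and washer above 15 N and z of foot in the frame of lid_top above 0.003 m).
It fails at once if something else on the table is moved by more than 15 mm (distance of any of jar_b, jar_c, jar_d, spanner, driver, lid_stack, coin_tray from where it was at the start of the episode above 0.015 m).
It also fails if it takes over 67 s, if anything falls off the work surface, if the arm or the gripper's body presses on something with over 40 N, if the wrist force passes 120 N, or if a joint passes its speed limit or range.

## Working session

There is one attempt and no reset: what is moved stays moved. The work goes in short steps, Python scripts to look and compute and a tool call to move; the robot and the scene stay as the last step left them, time stands still between calls to the robot, and variables do not carry over. Pictures are saved under pics/ and viewed, and the job is handed in when it is done.

Besides the shell and the picture viewer there is one more tool, called after ">>>" as a command line: name --pt "numbers of a row" for each row, then --argument value for the rest. carry_out: Moves the arm, as the interface text tells. Its arguments: {"type":"object","properties":{"increments":{"type":"array"},"grip_force":{"type":"number"}},"required":["increments"]}

```bash
ls; mkdir -p pics
cat > h.py <<'E'
import numpy as np, cv2
from cell import env
def snap(n,tag):
    o=env.get_obs(); p,d=env.read_camera(n); c=env.get_calibration(n)
    cv2.imwrite(f'pics/{tag}.png',p[:,:,::-1]); np.savez(f'pics/{tag}.npz',p=p,d=d,**{k:np.array(v) for k,v in c.items()},pos=o['tool_pos'],rot=o['tool_rot'])
    return p,d,c
from scipy.spatial.transform import Rotation as R
def camworld(z):
    if 'camera_from_world' in z: return np.linalg.inv(z['camera_from_world'])
    T=np.eye(4);T[:3,:3]=R.from_euler('xyz',z['rot'],degrees=True).as_matrix();T[:3,3]=z['pos'];return T@z['T_tool_cam']
def cloud(tag):
    z=np.load(f'pics/{tag}.npz');d=z['d'];K=z['K'];v,u=np.mgrid[:d.shape[0],:d.shape[1]]
    P=np.stack([(u-K[0,2])/K[0,0]*d,(v-K[1,2])/K[1,1]*d,d,np.ones_like(d)],-1)
    W=(P@camworld(z).T)[...,:3]; W[d==0]=np.nan
    return z['p'],W
def proj(tag,X):
    z=np.load(f'pics/{tag}.npz');c=np.linalg.inv(camworld(z))@np.r_[X,1];q=z['K']@c[:3];return q[:2]/q[2]
E
python3 - <<'E'
from h import *
o=env.get_obs();print(o)
for n in('scene','side','wrist'):
    p,d,c=snap(n,n+'0');print(n,c)
E
```

```text
pics
{'time_s': 0.0, 'qpos': array([70.82317814, 18.43919055, -4.01642419, 83.17460272,  1.29597411,
       78.54164223, -3.25869483]), 'joint_velocities': array([-0.05855341,  0.05492306,  0.09077615,  0.02610969,  0.1398014 ,
        0.01645464,  0.1698613 ]), 'effort': array([-1.06649820e-04, -4.91288853e+01, -4.03957246e-01, -3.12527061e+01,
       -6.38999976e-02,  4.36241738e-02,  1.89007865e-04]), 'tool_pos': array([ 0.22205346, -0.61067401,  0.40366245]), 'tool_rot': array([ 1.79993538e+02,  1.10132901e-01, -7.00110946e+01]), 'force': array([ 0.22719032, -0.34846095,  0.49862797]), 'wrist_torque': array([-0.01092136,  0.02390606, -0.00046302]), 'grip_width': 0.08713269217070384}
scene {'K': array([[483.48899719,   0.        , 271.69775996],
       [  0.        , 483.48899719, 215.99549767],
       [  0.        ,   0.        ,   1.        ]]), 'camera_from_world': array([[ 0.77758958,  0.62856578,  0.01610892, -0.34534869],
       [ 0.46149155, -0.55312898, -0.6935949 , -0.12380652],
       [-0.42705971,  0.5467663 , -0.72018513,  1.55833331],
       [ 0.        ,  0.        ,
[... 285 characters left out ...]
[-0.08081552,  0.59979932, -0.79605881,  0.18285171],
       [ 0.08067978, -0.79211394, -0.60501758,  1.116213  ],
       [ 0.        ,  0.        ,  0.        ,  1.        ]])}
wrist {'K': array([[294.68352113,   0.        , 282.40131829],
       [  0.        , 294.68352113, 206.87092782],
       [  0.        ,   0.        ,   1.        ]]), 'T_tool_cam': array([[ 9.99999411e-01,  9.72537122e-04,  4.81470007e-04,
         2.00360999e-04],
       [-1.06163031e-03,  9.68681620e-01,  2.48303830e-01,
        -6.81995433e-02],
       [-2.24906454e-04, -2.48304195e-01,  9.68682082e-01,
         1.89035983e-02],
       [ 0.00000000e+00,  0.00000000e+00,  0.00000000e+00,
         1.00000000e+00]])}
```

View pics/scene0.png

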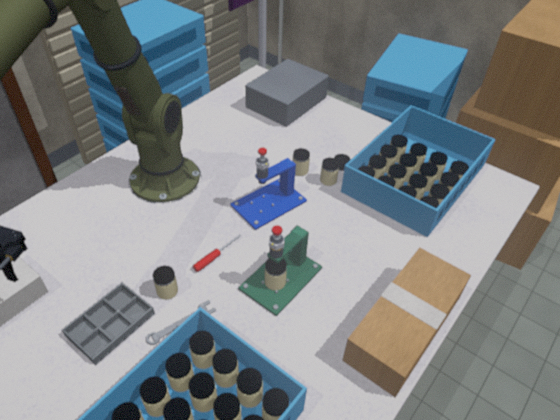

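View pics/side0.png

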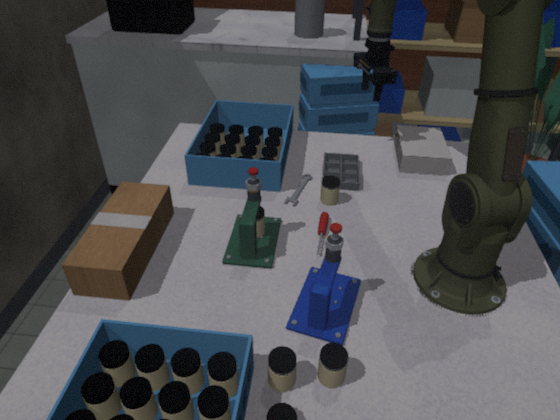

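View pics/wrist0.png

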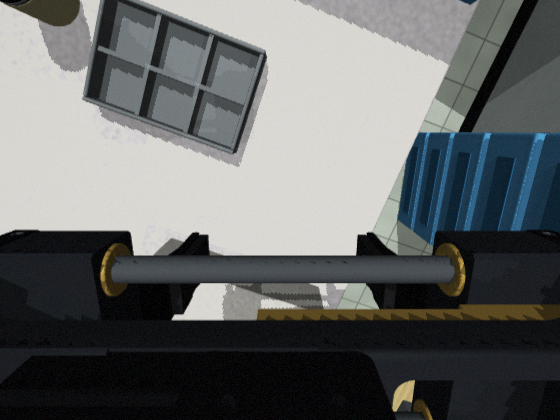

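The scene view shows two stands. The blue one is the look-alike, with its knob at (262,152). The green one has a jar in it and its knob is at (277,231). In the side view the green knob is at (253,171) and the blue one at (336,229). Green fits the description, so I'll enlarge it and measure.

Run:
```python
from h import *
a=cv2.resize(cv2.imread('pics/scene0.png')[215:315,230:330],None,fx=4,fy=4,interpolation=cv2.INTER_CUBIC)
b=cv2.resize(cv2.imread('pics/side0.png')[160:270,210:300],None,fx=4,fy=4,interpolation=cv2.INTER_CUBIC)[:400]
cv2.imwrite('pics/crop0.png',np.hstack([a,b]))
rays=[]
for t,(u0,u1,v0,v1) in (('scene0',(262,295,220,245)),('side0',(240,268,162,182))):
    p,W=cloud(t);p=p.astype(int)
    m=np.zeros(p.shape[:2],bool);m[v0:v1,u0:u1]=1
    m&=(p[...,0]>120)&(p[...,0]>2*p[...,1])&(p[...,0]>2*p[...,2])
    v,u=np.nonzero(m);w=W[m];print(t,m.sum(),u.mean(),v.mean(),np.nanmedian(w,0),np.nanmin(w,0),np.nanmax(w,0))
    top=w[:,2]>np.nanmax(w[:,2])-.004;print(' top',top.sum(),w[top].mean(0),'px',u[top].mean(),v[top].mean())
    z=np.load(f'pics/{t}.npz');C=camworld(z);dd=C[:3,:3]@np.linalg.inv(z['K'])@np.r_[u.mean(),v.mean(),1];rays.append((C[:3,3],dd/np.linalg.norm(dd)))
A=sum(np.eye(3)-np.outer(d,d) for c,d in rays);B=sum((np.eye(3)-np.outer(d,d))@c for c,d in rays);X=np.linalg.solve(A,B);print('tri',X,[np.linalg.norm(np.cross(X-c,d)) for c,d in rays])
```

```text
scene0 59 276.77966101694915 229.6949152542373 [ 0.53880771 -0.10488832  0.21833655] [ 0.5290237  -0.11403919  0.21176287] [ 0.54927469 -0.09473881  0.2228565 ]
 top 25 [ 0.53865028 -0.10285367  0.22008113] px 277.08 228.6<stdin>:10: RuntimeWarning: Mean of empty slice.
  ret = ret.dtype.type(ret / rcount)
  return np.nanmean(a, axis, out=out, keepdims=keepdims)
Traceback (most recent call last):
ValueError: zero-size array to reduction operation fmin which has no identity
```

View pics/crop0.png

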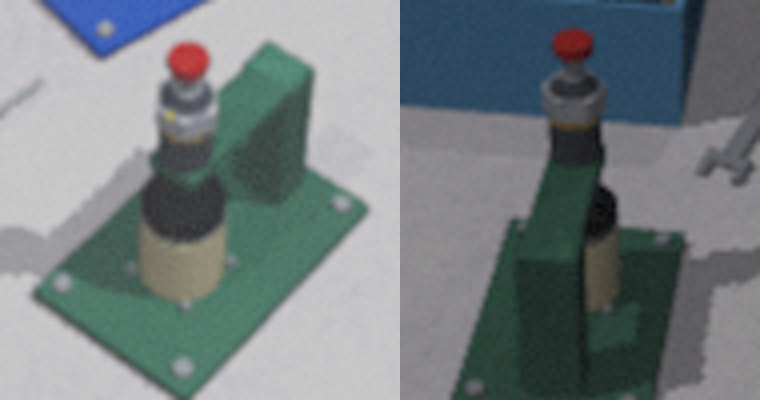

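The crop confirms it: a green stand with the jar in it, the arm running to a column, a red knob, and the nut with a yellow mark. The knob top comes out at about 0.220, which is about 17 mm above its final 0.203. Next I'll bring the wrist camera over it.

>>> carry_out --pt "0.022 0.033 0.02 4 -1" --pt "0.05 0.07 0.035 10 -1" --pt "0.075 0.11 0.045 16 -1" --pt "0.1 0.15 0.045 22 -1" --pt "0.125 0.185 0.045 28 -1" --pt "0.15 0.22 0.045 33 -1" --pt "0.175 0.26 0.045 38 -1" --pt "0.2 0.295 0.045 43 -1" --pt "0.225 0.33 0.045 48 -1" --pt "0.25 0.37 0.045 52 -1" --pt "0.275 0.41 0.045 56 -1" --pt "0.295 0.435 0.045 59 -1" --pt "0.308 0.456 0.045 59 -1" --pt "0.308 0.456 0.045 59 -1" --pt "0.308 0.456 0.045 59 -1"

```text
time_s: 1.65
tool_pos: [0.5301, -0.1547, 0.4494]
tool_rot: [180.0, 0.0, -11.0]
force: [0.3, -1.5, -0.0]
grip_width: 0.0873
```

Run:
```python
from h import *
print(env.get_obs()['qpos'].round(1),env.get_obs()['force']);snap('wrist','w1')
```

```text
[ 42.1   7.3 -31.3  92.4   3.8  81.4  -0.4] [ 0.27040128 -1.52661522 -0.0305261 ]
```

View pics/w1.png

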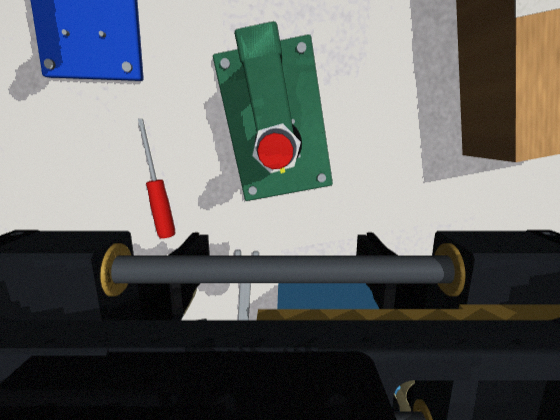

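The wrist view shows the knob at (275,151), the nut's hexagon around it, and the yellow mark at (283,171). I'll take a second view from a shifted place, lower down.

>>> carry_out --pt "0.02 0.0 -0.01 5 -1" --pt "0.045 0.0 -0.03 10 -1" --pt "0.06 0.0 -0.04 10 -1" --pt "0.06 0.0 -0.04 10 -1" --pt "0.06 0.0 -0.04 10 -1"

```text
time_s: 2.2
tool_pos: [0.5895, -0.1562, 0.4095]
tool_rot: [180.0, 0.1, -1.1]
force: [-0.4, -0.3, 0.3]
grip_width: 0.087
```

Run:
```python
from h import *
print(env.get_obs()['qpos'].round(1));snap('wrist','w2')
rays=[]
for t in('w1','w2'):
    p,W=cloud(t);p=p.astype(int)
    u0=270 
    m=(p[...,0]>110)&(p[...,0]>2.2*p[...,1])&(p[...,0]>2.2*p[...,2])&(W[...,2]>.19)&(W[...,2]<.24)
    m&=np.abs(W[...,0]-.539)<.03;m&=np.abs(W[...,1]+.105)<.03
    # top plane
    w=W[m];zt=np.median(w[:,2]);print(t,m.sum(),'median',np.median(w,0))
    mt=m&(np.abs(W[...,2]-zt)<.002)
    v,u=np.nonzero(mt);c,r=cv2.minEnclosingCircle(np.c_[u,v].astype(np.float32));el=cv2.fitEllipse(max(cv2.findContours(mt.astype(np.uint8),0,1)[0],key=cv2.contourArea))
    print(c,r,el,W[mt].mean(0), (W[mt].min(0)+W[mt].max(0))/2,np.ptp(W[mt],0))
    z=np.load(f'pics/{t}.npz');C=camworld(z);dd=C[:3,:3]@np.linalg.inv(z['K'])@np.r_[el[0],1];rays.append((C[:3,3],dd/np.linalg.norm(dd)))
A=sum(np.eye(3)-np.outer(d,d) for c,d in rays);B=sum((np.eye(3)-np.outer(d,d))@c for c,d in rays);X=np.linalg.solve(A,B);print('tri',X,[np.linalg.norm(np.cross(X-c,d)) for c,d in rays])
print([proj(t,X) for t in('w1','w2')])
ims=[]
for t in('w1','w2'):
    x=proj(t,[.539,-.105,.18]).astype(int);i=cv2.imread(f'pics/{t}.png');x=np.clip(x,50,[509,369]);ims.append(cv2.resize(i[x[1]-50:x[1]+50,x[0]-50:x[0]+50],None,fx=4,fy=4,interpolation=2))
    print(x-50)
cv2.imwrite('pics/crop1.png',np.hstack(ims))
```

```text
[ 39.   16.1 -32.4  87.8   8.7  78.7   4.8]
w1 994 median [ 0.53587647 -0.10041921  0.21881906]
(275.12408447265625, 150.49635314941406) 17.983028411865234 ((275.1014709472656, 150.5548553466797), (34.242191314697266, 35.101558685302734), 168.44468688964844) [ 0.53587131 -0.10045301  0.21881598] [ 0.53588189 -0.100694    0.21879264] [0.02461718 0.02499988 0.00384687]
w2 1489 median [ 0.53632063 -0.10032548  0.21880677]
(186.87623596191406, 154.69801330566406) 22.521108627319336 ((187.22247314453125, 154.25936889648438), (41.38356018066406, 43.797996520996094), 143.16836547851562) [ 0.53620041 -0.10045787  0.21881272] [ 0.53577945 -0.10083465  0.21876778] [0.02494802 0.02458694 0.00386231]
tri [ 0.53583361 -0.10048279  0.21772045] [np.float64(9.109856879868598e-06), np.float64(9.109856879851612e-06)]
[array([275.10446643, 150.56755906]), array([187.22054579, 154.24342716])]
[230 102]
[159 106]
```

View pics/crop1.png

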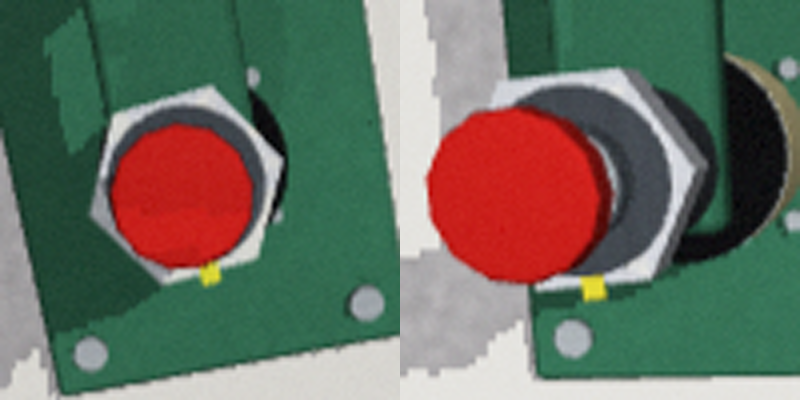

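Run:
```python
from h import *
from scipy.optimize import minimize
ax=np.array([.5359,-.1005])
for t in('w1','w2'):
    p,W=cloud(t);p=p.astype(int)
    r=np.hypot(W[...,0]-ax[0],W[...,1]-ax[1])
    g=(r<.026)&(W[...,2]>.14)&(W[...,2]<.2)
    hist=np.histogram(W[g][:,2],bins=np.arange(.14,.2,.002));print(t,hist[0])
    m=g&(p.min(-1)>150)&(np.ptp(p,axis=-1)<40)
    zt=np.median(W[m][:,2]);y=g&(p[...,0]>170)&(p[...,1]>150)&(p[...,2]<100)
    yc=W[y].mean(0);print('nut top',zt,m.sum(),'yellow',y.sum(),yc,'dir',np.degrees(np.arctan2(*(yc[:2]-ax)[::-1])))
    mm=(m|y)&(abs(W[...,2]-zt)<.003);P=W[mm][:,:2]
    def inside(q):
        d=P-q[:2];a=q[2]+np.arange(6)*np.pi/3
        s=d@np.c_[np.cos(a),np.sin(a)].T-.018
        s=s.max(1)
        # points outside penalised, want hexagon tight & boundary pixels
        return s
    # boundary: per-direction quantile of support
    def cost(q):
        d=P-q[:2];a=q[2]+np.arange(6)*np.pi/3
        s=(d@np.c_[np.cos(a),np.sin(a)].T).max(0)
        s=np.sort(d@np.c_[np.cos(a),np.sin(a)].T,0)[-6]
        return ((s-.018)**2).sum()*1e6
    for y0 in np.radians([-110,-100,-90,-80,-70]):
        f=minimize(cost,[*ax,y0],method='Nelder-Mead',options=dict(xatol=1e-5,fatol=1e-4,initial_simplex=[[*ax,y0],[*(ax+[.002,0]),y0],[*(ax+[0,.002]),y0],[*ax,y0+.1]]))
        print(f.x[:2],np.degrees(f.x[2]),f.fun)
```

```text
w1 [  0   0   0   0   0   0   0   0   0   0   0   0   0   0   0   0   0   0
   0   0  19 528 127   0   0   0   0   0   0]
nut top 0.18310167076259218 281 yellow 17 [ 0.53727727 -0.11919134  0.18315612] dir -85.78578008082432
[ 0.5364809  -0.10072865] -133.0767583031925 1.1256438548527188
[ 0.53645691 -0.10074335] -75.69859443683372 0.9501652419006029
[ 0.53645374 -0.10074   ] -75.69830718838453 0.9501904840660217
[ 0.53645706 -0.10074294] -75.69817835476312 0.9501845431965619
[ 0.53645643 -0.10074268] -75.69847434746889 0.9501530583253289
w2 [ 10  16  13  12  13  10   9  10   4   4   0   0   0   8  20  23  27  21
  24  28  41 811 264  16  14  35  42   3   0]
nut top 0.18320743570886602 382 yellow 28 [ 0.53704617 -0.11911809  0.18323062] dir -86.47718488795623
[ 0.53710121 -0.10070553] -134.92928594524278 3.1749745294358216
[ 0.53706258 -0.10072988] -75.45612921096784 3.178948825205832
[ 0.53710112 -0.10070546] -74.92923110799084 3.1749745379369214
[ 0.53706252 -0.10073062] -75.45672641014139 3.178946502471732
[ 0.53710113 -0.10070555] -74.92944314662842 3.1749745290576072
```

Run:
```python
from h import *
def bp(t,px,zh):
    z=np.load(f'pics/{t}.npz');C=camworld(z);d=C[:3,:3]@np.linalg.inv(z['K'])@np.r_[px,1];return C[:3,3]+d*(zh-C[2,3])/d[2]
q=np.array([bp('w1',c,.183)[:2] for c in [(282.5,123.5),(301,141.5),(295.5,166.5),(271,173),(252.5,155),(258,130.5)]])
c=q.mean(0);print(c,[ (round(np.degrees(np.arctan2(*(x-c)[::-1])),1),round(np.hypot(*(x-c)),4)) for x in q])
q=np.array([bp('w2',c,.183)[:2] for c in [(214.5,123),(235.2,146.5),(222,176)]])
print([ (round(np.degrees(np.arctan2(*(x-c)[::-1])),1),round(np.hypot(*(x-c)),4)) for x in q])
print(q, [np.hypot(*(q[i]-q[i+1])) for i in (0,1)])
```

```text
[ 0.53624524 -0.10117607] [(np.float64(65.7), np.float64(0.0205)), (np.float64(5.2), np.float64(0.0207)), (np.float64(-54.2), np.float64(0.0215)), (np.float64(-114.7), np.float64(0.0208)), (np.float64(-176.4), np.float64(0.0208)), (np.float64(125.5), np.float64(0.021))]
[(np.float64(64.4), np.float64(0.0209)), (np.float64(7.6), np.float64(0.0223)), (np.float64(-56.3), np.float64(0.0209))]
[[ 0.54526891 -0.08235631]
 [ 0.55838529 -0.09823134]
 [ 0.5478328  -0.11853866]] [np.float64(0.02059262525290156), np.float64(0.022885415028746022)]
```

Corner fits give flat directions of about -85° + 60k, which agrees with the yellow mark at -86°. The axis is at about (0.536, -0.1007) and the nut's middle is at z ≈ 0.175. I'll close the fingers and go over the knob at yaw 95, which leaves room for clockwise turning.

>>> carry_out --pt "0 0 0.015 8 1" --pt "-0.005 0.005 0.015 16 1" --pt "-0.01 0.01 0.015 24 1" --pt "-0.015 0.015 0.015 32 1" --pt "-0.02 0.02 0.015 40 1" --pt "-0.025 0.025 0.015 48 1" --pt "-0.03 0.03 0.015 56 1" --pt "-0.035 0.035 0.015 64 1" --pt "-0.04 0.04 0.015 72 1" --pt "-0.045 0.045 0.015 80 1" --pt "-0.05 0.05 0.015 88 1" --pt "-0.054 0.0543 0.01 96 1" --pt "-0.054 0.0543 0.0 96 1" --pt "-0.054 0.0543 -0.004 96 1" --pt "-0.054 0.0543 -0.004 96 1" --pt "-0.054 0.0543 -0.004 96 1" --grip_force 15

```text
time_s: 3.85
tool_pos: [0.5362, -0.101, 0.4058]
tool_rot: [180.0, -0.0, 94.9]
force: [-1.2, -1.3, -0.1]
grip_width: 0.0006
```

Run:
```python
from h import *
o=env.get_obs();print(o['qpos'].round(1),o['force'],o['tool_pos'],o['tool_rot'])
p,d,c=snap('scene','s2');cv2.imwrite('pics/s2c.png',cv2.resize(p[120:320,180:380,::-1],None,fx=3,fy=3))
```

```text
[ 49.1   9.4 -45.4  96.7   6.8  76.8  97.4] [-1.15540641 -1.28553916 -0.13005807] [ 0.53616315 -0.10097218  0.40582413] [ 1.79998852e+02 -1.94180401e-03  9.48754602e+01]
```

View pics/s2c.png

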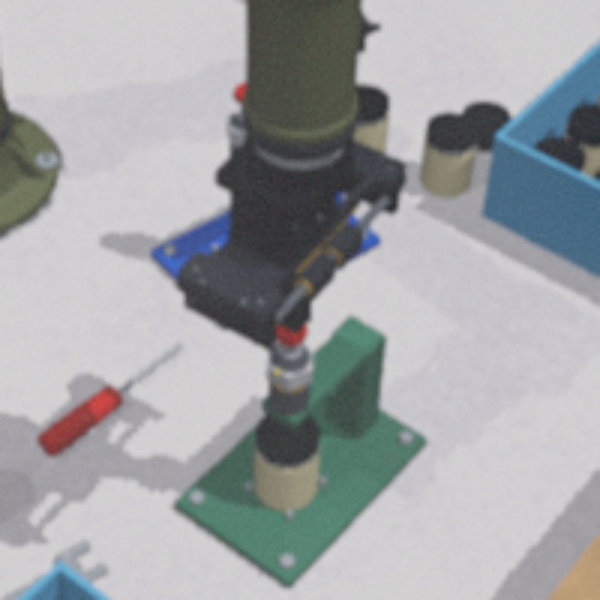

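The closed fingers are centred over the red knob (crop pixel (292,333)). I'll lower slowly, stopping short of lid contact.

>>> carry_out --pt "0 0 -0.001 0 1" --pt "0 0 -0.002 0 1" --pt "0 0 -0.003 0 1" --pt "0 0 -0.004 0 1" --pt "0 0 -0.005 0 1" --pt "0 0 -0.006 0 1" --pt "0 0 -0.007 0 1" --pt "0 0 -0.008 0 1" --pt "0 0 -0.009 0 1" --pt "0 0 -0.01 0 1" --pt "0 0 -0.011 0 1" --pt "0 0 -0.012 0 1" --pt "0 0 -0.013 0 1" --pt "0 0 -0.014 0 1"

```text
time_s: 5.3
tool_pos: [0.5362, -0.1006, 0.3917]
tool_rot: [180.0, -0.0, 95.0]
force: [-0.9, 0.5, 3.6]
grip_width: 0.0009
```

>>> carry_out --pt "0 0 -0.001 0 1" --pt "0 0 -0.002 0 1" --pt "0 0 -0.002 0 1"

```text
time_s: 5.6
tool_pos: [0.5361, -0.1006, 0.3896]
tool_rot: [180.0, -0.0, 95.0]
force: [-0.7, 0.5, 2.6]
grip_width: 0.001
```

>>> carry_out --pt "0 0 -0.001 0 1" --pt "0 0 -0.002 0 1" --pt "0 0 -0.003 0 1"

```text
time_s: 5.9
tool_pos: [0.5361, -0.1005, 0.3867]
tool_rot: [180.0, -0.0, 95.0]
force: [-1.1, 0.1, 3.5]
grip_width: 0.0005
```

>>> carry_out --pt "0 0 -0.0005 0 1" --pt "0 0 -0.001 0 1"

```text
time_s: 6.1
tool_pos: [0.5362, -0.1005, 0.3858]
tool_rot: [180.0, -0.0, 95.0]
force: [-1.0, 0.5, 4.2]
grip_width: 0.0003
```

>>> carry_out --pt "0 0 -0.0005 0 1" --pt "0 0 -0.001 0 1"

```text
time_s: 6.3
tool_pos: [0.5362, -0.1005, 0.3851]
tool_rot: [180.0, 0.0, 95.0]
force: [-2.4, 0.5, 6.8]
grip_width: 0.0002
```

>>> carry_out --pt "0 0 -0.0005 0 1" --pt "0 0 -0.001 0 1"

```text
time_s: 6.5
tool_pos: [0.5362, -0.1005, 0.3844]
tool_rot: [180.0, 0.0, 95.0]
force: [-3.0, 0.3, 8.4]
grip_width: 0.0003
```

>>> carry_out --pt "0 0 -0.0005 0 1" --pt "0 0 -0.0005 0 1"

```text
time_s: 6.7
tool_pos: [0.5362, -0.1005, 0.384]
tool_rot: [180.0, 0.0, 95.0]
force: [-2.5, 0.6, 7.8]
grip_width: 0.0001
```

>>> carry_out --pt "0 0 -0.0005 0 1" --pt "0 0 -0.001 0 1" --pt "0 0 -0.001 0 1"

```text
time_s: 7.0
tool_pos: [0.5361, -0.1005, 0.3834]
tool_rot: [180.0, 0.0, 95.0]
force: [-2.9, 1.7, 9.3]
grip_width: 0.0001
```

>>> carry_out --pt "0 0 -0.0005 0 1" --pt "0 0 -0.001 0 1" --pt "0 0 -0.001 0 1"

```text
time_s: 7.3
tool_pos: [0.5362, -0.1004, 0.3827]
tool_rot: [180.0, 0.0, 95.0]
force: [-3.8, 1.0, 11.4]
grip_width: 0.0003
```

Seated at about 11 N, with the knob top at about 0.201. Backing off and opening.

>>> carry_out --pt "0 0 0.002 0 1" --pt "0 0 0.006 0 1" --pt "0 0 0.02 0 1" --pt "0 0 0.045 0 -1" --pt "0 0 0.05 0 -1" --pt "0 0 0.05 0 -1" --pt "0 0 0.05 0 -1"

```text
time_s: 8.0
tool_pos: [0.536, -0.1007, 0.4307]
tool_rot: [-180.0, -0.0, 95.0]
force: [-0.2, 0.1, -0.5]
grip_width: 0.0247
```

Run:
```python
from h import *
o=env.get_obs();print(o['force'],o['grip_width'],o['tool_pos'])
p,d,c=snap('wrist','w3');a=cv2.resize(p[130:270,180:380,::-1],None,fx=4,fy=4,interpolation=2);cv2.imwrite('pics/w3c.png',a)
p2,W=cloud('w3');pp=p2.astype(int)
m=(pp[...,0]>110)&(pp[...,0]>2.2*pp[...,1])&(pp[...,0]>2.2*pp[...,2])&(np.abs(W[...,0]-.536)<.03)&(np.abs(W[...,1]+.1)<.03)
print('knob',m.sum(),np.nanmedian(W[m],0)); z=np.load('pics/w3.npz')
for n in('scene','side'):
  q,dd,c=snap(n,n+'3')
```

```text
[-0.20250268  0.13065598 -0.51702145] 0.024657961989106865 [ 0.5359569  -0.10066225  0.43071524]
knob 818 [ 0.53474386 -0.10086109  0.20202388]
```

View pics/w3c.png

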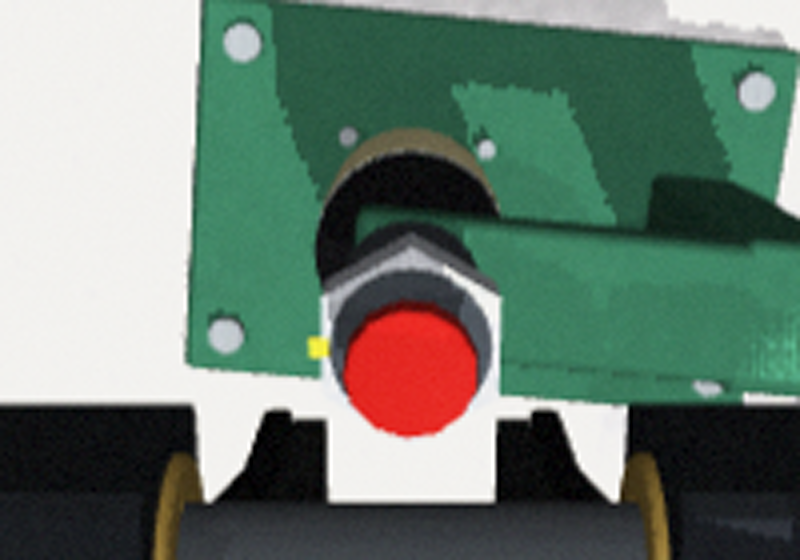

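Good alignment: the nut's flats face the jaws, the nut is centred between the fingers, and the knob top is at 0.202, so the foot is sprung onto the lid. I'll descend and grip the nut.

>>> carry_out --pt "0 0 0 0 -1" --pt "0 0 0 0 -1" --pt "0 0 0 0 -1" --pt "0 0 -0.015 0 -1" --pt "0 0 -0.03 0 -1" --pt "0 0 -0.045 0 -1" --pt "0 0 -0.06 0 -1" --pt "0 0 -0.075 0 -1" --pt "0 0 -0.085 0 -1" --pt "0 0 -0.091 0 -1" --pt "0 0 -0.091 0 -1"

```text
time_s: 9.25
tool_pos: [0.5359, -0.1006, 0.3394]
tool_rot: [-179.9, -0.0, 95.0]
force: [-0.8, 0.1, 0.5]
grip_width: 0.0868
```

>>> carry_out --pt "0 0 0 0 0.2" --pt "0 0 0 0 0.4" --pt "0 0 0 0 1" --pt "0 0 0 0 1" --pt "0 0 0 0 1" --grip_force 40

```text
time_s: 9.75
tool_pos: [0.5362, -0.1006, 0.3405]
tool_rot: [180.0, 0.0, 95.0]
force: [0.9, -0.2, -0.5]
grip_width: 0.0547
```

Run:
```python
from h import *
o=env.get_obs();print(o['force'],o['wrist_torque'],o['grip_width'],o['tool_pos'],o['qpos'].round(1))
```

```text
[ 0.92181304 -0.20215417 -0.5258346 ] [ 0.1100999  -0.15288669 -0.01190556] 0.0547416178767405 [ 0.53618041 -0.10060192  0.34052683] [ 48.1  12.4 -45.  101.7   9.3  69.7  95.5]
```

>>> carry_out --pt "0 0 0 0 1" --pt "0 0 0 0 1" --pt "0 0 0 0 1" --pt "0 0 0 0 1" --pt "0 0 0 0 1"

```text
time_s: 10.25
tool_pos: [0.5361, -0.1007, 0.3403]
tool_rot: [180.0, 0.0, 95.0]
force: [-0.3, -0.4, 0.0]
grip_width: 0.0355
```

```bash
cat > st.py <<'E'
from h import *
o=env.get_obs();print(o['time_s'],'F',o['force'].round(2),'T',o['wrist_torque'].round(3),o['grip_width'].round(4),o['tool_pos'].round(4),o['tool_rot'].round(2),'j7',o['qpos'][6].round(1),o['effort'][6].round(3))
E
python3 st.py
```

```text
Traceback (most recent call last):
  File "st.py", line 2, in <module>
    o=env.get_obs();print(o['time_s'],'F',o['force'].round(2),'T',o['wrist_torque'].round(3),o['grip_width'].round(4),o['tool_pos'].round(4),o['tool_rot'].round(2),'j7',o['qpos'][6].round(1),o['effort'][6].round(3))
                                                                                             ^^^^^^^^^^^^^^^^^^^^^
AttributeError: 'float' object has no attribute 'round'
```

Gripped at 36 mm. I'll turn clockwise while following the thread pitch, 0.022 mm per degree.

>>> carry_out --pt "0 0 -0.0001 -5 1" --pt "0 0 -0.0002 -10 1" --pt "0 0 -0.0003 -15 1" --pt "0 0 -0.0004 -20 1" --pt "0 0 -0.0006 -25 1" --pt "0 0 -0.0007 -30 1" --pt "0 0 -0.0008 -35 1" --pt "0 0 -0.0009 -40 1" --pt "0 0 -0.001 -45 1" --pt "0 0 -0.0011 -50 1"

```text
time_s: 11.25
tool_pos: [0.5359, -0.1014, 0.3392]
tool_rot: [180.0, 0.1, 44.8]
force: [-0.7, -2.1, 0.7]
grip_width: 0.0356
```

```bash
sed -i "s/o\['grip_width'\].round(4)/round(o['grip_width'],4)/" st.py; python3 st.py
```

```text
11.25 F [-0.7  -2.12  0.7 ] T [-0.436  0.069  0.081] 0.0356 [ 0.5359 -0.1014  0.3392] [1.7996e+02 8.0000e-02 4.4770e+01] j7 46.6 0.735
```

>>> carry_out --pt "0 0 -0.0001 -4 1" --pt "0 0 -0.0002 -8 1" --pt "0 0 -0.0003 -12 1" --pt "0 0 -0.0004 -16 1" --pt "0 0 -0.0005 -20 1"

```text
time_s: 11.75
tool_pos: [0.5357, -0.1015, 0.3387]
tool_rot: [179.9, 0.1, 24.8]
force: [-2.2, -1.6, 2.1]
grip_width: 0.0358
```

```bash
python3 st.py
python3 - <<'E'
from h import *
p,d,c=snap('scene','s4');cv2.imwrite('pics/s4c.png',cv2.resize(p[190:310,220:340,::-1],None,fx=5,fy=5,interpolation=2))
E
```

```text
11.75 F [-2.2  -1.62  2.11] T [-0.456  0.302  0.163] 0.0358 [ 0.5357 -0.1015  0.3387] [1.7994e+02 1.1000e-01 2.4810e+01] j7 27.1 0.56
```

View pics/s4c.png

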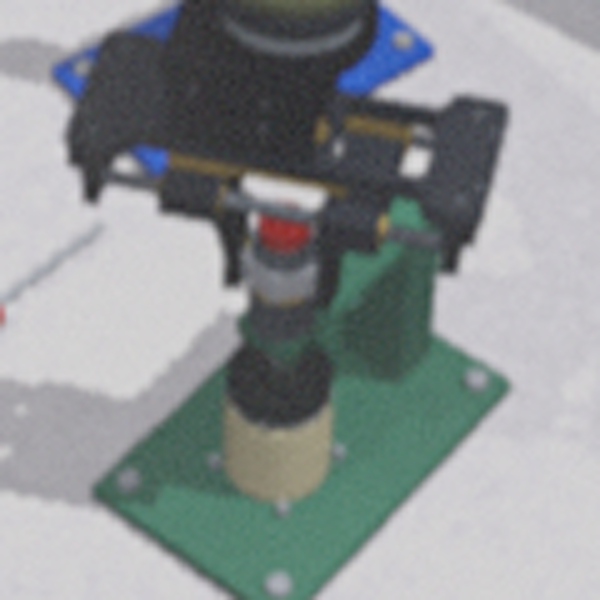

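The view shows the fingers on the nut and the knob clear between them, with the jar still in place. Torque is about 0.15, i.e. still free running. Continuing in smaller checks.

>>> carry_out --pt "0 -0.0003 -0.0001 -3 1" --pt "0 -0.0005 -0.0001 -6 1" --pt "0 -0.0005 -0.0002 -9 1" --pt "0 -0.0005 -0.0003 -12 1"

```text
time_s: 12.2
tool_pos: [0.5356, -0.1017, 0.3385]
tool_rot: [179.9, 0.1, 12.9]
force: [-3.7, -2.0, 3.2]
grip_width: 0.0359
```

```bash
python3 st.py
```

```text
12.2 F [-3.74 -2.    3.24] T [-0.441  0.513  0.12 ] 0.0359 [ 0.5356 -0.1017  0.3385] [1.7995e+02 1.1000e-01 1.2930e+01] j7 15.5 0.385
```

>>> carry_out --pt "0 0 -0.0001 -3 1" --pt "0 0 -0.0001 -6 1" --pt "0 0 -0.0002 -9 1"

```text
time_s: 12.5
tool_pos: [0.5355, -0.1017, 0.3383]
tool_rot: [179.9, 0.1, 3.9]
force: [-3.6, -1.8, 3.1]
grip_width: 0.0355
```

```bash
python3 st.py
```

```text
12.5 F [-3.59 -1.75  3.14] T [-0.435  0.604  0.203] 0.0355 [ 0.5355 -0.1017  0.3383] [1.7993e+02 1.2000e-01 3.9300e+00] j7 6.6 0.385
```

>>> carry_out --pt "0 0 -0.0001 -3 1" --pt "0 0 -0.0001 -6 1" --pt "0 0 -0.0002 -9 1"

```text
time_s: 12.8
tool_pos: [0.5354, -0.1017, 0.3382]
tool_rot: [179.9, 0.1, -5.1]
force: [-5.0, -1.8, 5.0]
grip_width: 0.0357
```

```bash
python3 st.py
```

```text
12.8 F [-4.99 -1.83  5.  ] T [-0.44   0.834  0.22 ] 0.0357 [ 0.5354 -0.1017  0.3382] [ 1.799e+02  1.300e-01 -5.060e+00] j7 -2.2 0.284
```

>>> carry_out --pt "-0.0004 0 0 -2 1" --pt "-0.0008 0 0 -4 1" --pt "-0.001 0 0 -6 1"

```text
time_s: 13.1
tool_pos: [0.5349, -0.1017, 0.3382]
tool_rot: [179.9, 0.0, -11.0]
force: [-0.8, -2.7, 0.5]
grip_width: 0.0353
```

```bash
python3 st.py
```

```text
13.1 F [-0.8  -2.66  0.49] T [-0.488  0.182  0.292] 0.0353 [ 0.5349 -0.1017  0.3382] [ 1.7991e+02  1.0000e-02 -1.0990e+01] j7 -8.0 0.009
```

>>> carry_out --pt "0 0 0 -2 1" --pt "0 0 -0.0001 -4 1" --pt "0 0 -0.0001 -6 1"

```text
time_s: 13.4
tool_pos: [0.5349, -0.1016, 0.3381]
tool_rot: [179.9, 0.0, -17.0]
force: [-1.9, -2.7, 2.7]
grip_width: 0.0358
```

```bash
python3 st.py
```

```text
13.4 F [-1.89 -2.67  2.73] T [-0.506  0.332  0.48 ] 0.0358 [ 0.5349 -0.1016  0.3381] [ 1.7989e+02  2.0000e-02 -1.6970e+01] j7 -13.9 -0.099
```

Contact, and torque is rising (0.22 → 0.29 → 0.48). I'll check slowly whether this is the real value and not speed-dependent.

>>> carry_out --pt "0 0 0 -0.5 1" --pt "0 0 0 -1 1"

```text
time_s: 13.6
tool_pos: [0.5349, -0.1017, 0.3381]
tool_rot: [179.9, 0.0, -18.0]
force: [-3.4, -3.5, 3.9]
grip_width: 0.0357
```

```bash
python3 st.py
```

```text
13.6 F [-3.44 -3.49  3.85] T [-0.737  0.578  0.48 ] 0.0357 [ 0.5349 -0.1017  0.3381] [ 1.7991e+02  2.0000e-02 -1.7960e+01] j7 -14.8 -0.391
```

>>> carry_out --pt "0 0 0 -0.5 1" --pt "0 0 0 -1 1"

```text
time_s: 13.8
tool_pos: [0.5348, -0.1016, 0.3381]
tool_rot: [179.9, 0.0, -19.0]
force: [-4.3, -3.9, 4.7]
grip_width: 0.0354
```

```bash
python3 st.py
```

```text
13.8 F [-4.32 -3.95  4.72] T [-0.774  0.765  0.5  ] 0.0354 [ 0.5348 -0.1016  0.3381] [ 1.7992e+02  2.0000e-02 -1.9010e+01] j7 -15.8 -0.411
```

Felt at about 5°/s the torque is about 0.5, so it's snug. I'll stop, hold briefly, let go and lift straight up.

>>> carry_out --pt "0 0 0 0 1" --pt "0 0 0 0 1" --pt "0 0 0 0 1" --pt "0 0 0 0 1"

```text
time_s: 14.2
tool_pos: [0.5348, -0.1016, 0.3381]
tool_rot: [179.9, 0.0, -19.0]
force: [-3.1, -3.3, 3.6]
grip_width: 0.0354
```

```bash
python3 st.py
```

```text
14.2 F [-3.1  -3.34  3.58] T [-0.746  0.759  0.439] 0.0354 [ 0.5348 -0.1016  0.3381] [ 1.7992e+02  2.0000e-02 -1.9000e+01] j7 -15.8 -0.456
```

>>> carry_out --pt "0 0 0 0 0.2" --pt "0 0 0 0 -0.2" --pt "0 0 0 0 -1" --pt "0 0 0 0 -1" --pt "0 0 0 0 -1" --pt "0 0 0 0 -1" --pt "0 0 0 0 -1" --pt "0 0 0 0 -1"

```text
time_s: 15.0
tool_pos: [0.5352, -0.101, 0.3379]
tool_rot: [-180.0, -0.0, -19.0]
force: [0.3, -0.5, -1.0]
grip_width: 0.0826
```

```bash
python3 st.py
```

```text
15.0 F [ 0.27 -0.53 -0.96] T [ 0.022 -0.056 -0.058] 0.0826 [ 0.5352 -0.101   0.3379] [-1.800e+02 -1.000e-02 -1.901e+01] j7 -15.9 0.0
```

>>> carry_out --pt "0 0 0.01 0 -1" --pt "0 0 0.03 0 -1" --pt "0 0 0.06 0 -1" --pt "0 0 0.095 0 -1" --pt "0 -0.03 0.12 0 -1" --pt "0 -0.055 0.12 0 -1" --pt "0 -0.055 0.12 0 -1" --pt "0 -0.055 0.12 0 -1"

```text
time_s: 15.8
tool_pos: [0.535, -0.1564, 0.4582]
tool_rot: [-180.0, -0.0, -19.1]
force: [-0.4, 0.6, 0.2]
grip_width: 0.0871
```

```bash
python3 st.py
python3 - <<'E'
from h import *
p,d,c=snap('wrist','w5');snap('side','d5');q,_,_=snap('scene','s5')
p,W=cloud('w5');pp=p.astype(int)
b=(np.abs(W[...,0]-.536)<.03)&(np.abs(W[...,1]+.1)<.03)
m=b&(pp[...,0]>110)&(pp[...,0]>2.2*pp[...,1])&(pp[...,0]>2.2*pp[...,2])
n=b&(pp.min(-1)>150)&(np.ptp(pp,axis=-1)<40)&(W[...,2]>.16)&(W[...,2]<.2)
y=b&(pp[...,0]>170)&(pp[...,1]>150)&(pp[...,2]<100)&(W[...,2]>.16)
print('knob',np.nanmedian(W[m],0),'nut top',np.median(W[n],0),'yellow',W[y].mean(0) if y.any() else None)
x=proj('w5',[.536,-.1,.18]).astype(int)
a=cv2.resize(p[max(0,x[1]-50):x[1]+50,x[0]-50:x[0]+50,::-1],(400,400),interpolation=2)
s=cv2.resize(cv2.imread('pics/s5.png')[215:315,230:330],(400,400),interpolation=2)
cv2.imwrite('pics/c5.png',np.hstack([a,s]))
E
```

```text
15.8 F [-0.37  0.62  0.2 ] T [ 0.051 -0.094  0.036] 0.0871 [ 0.535  -0.1564  0.4582] [-1.7997e+02 -1.0000e-02 -1.9090e+01] j7 -8.6 0.021
knob [ 0.53599282 -0.1005983   0.20188278] nut top [ 0.54348555 -0.09611673  0.18084936] yellow [ 0.51797305 -0.09468782  0.18101997]
```

View pics/c5.png

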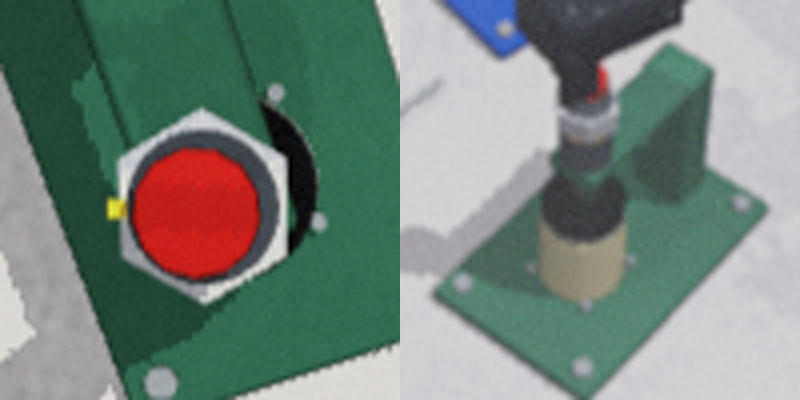

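The nut turned 113° with no slip and dropped 2.3 mm. The knob stayed at 0.202, the jar is in its nest and the gripper is clear. Handing in.

```bash
python3 -c "
from cell import env
print(env.sign_off())"
```

```text
the job is handed in; nothing more can be done
None
```

I set the stop on the green stand and handed the job in. `sign_off` gives no verdict, so whether it passed is not known. The robot's clock read about 16 s of the 67 s limit.

- **Rod:** I pushed it down by its knob to about 11 N. The knob top went from 0.219 m to 0.202 m, about 1 mm below the height where the foot just touches. It was still at 0.202 m in the last view, so the foot is sprung onto the lid.
- **Nut:** I turned it about 113° clockwise in a single grip with no slip. The yellow mark moved from -86° to 162°, and the nut dropped about 2.3 mm. Torque ran at 0.1–0.2 N m until the nut met the washer, then rose to about 0.5 N m turning slowly at about 5°/s. I stopped roughly 0.2 rad past first contact.
- **Last view:** The jar is upright in its nest, the gripper is open and clear, and the wrist force is near zero. I did not measure the other items against their starting positions, but the gripper touched only the knob and the nut.

**Checks that disagreed:**
- An automatic fit of the nut's hexagon gave -75° instead of -86°. I used the corners and the mark, which agreed with each other, and the close-up before gripping confirmed them.
- The nut's axis pulled the gripper up to about 1 mm sideways with forces of up to about 5 N. I partly corrected for this while turning.
- Torque 0.4 s after stopping still read 0.44 N m, not the halving the task describes. The clamping force itself was judged only from torque and angle.

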